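# Wind the music box and hold the pickup probe on its soundboard

## Task

Wind the music box fully, turning its brass key clockwise (seen from above) a part-turn at a time until it reaches its stop, and leave it wound. Then take the blue pickup probe out of its stand and press its sprung steel tip gently on the red spot of the sloping soundboard, the probe standing square to the sloping face and the tip pushed in about half of its 10 mm travel. Finish while holding the probe still like that in the gripper, with everything else left where it stands.

Things in the scene. Friction and masses are not known exactly. Their poses are not given: they have to be found in the camera images.
- musicbox: fixed, heavy dark wooden music box, 140 mm (x) by 150 mm (y). Origin: on the work surface, 70 mm behind its low front edge, midway across; z up. Its rear part (x -10 to 70 mm) is a flat deck 55 mm high with the key; its front part (x -70 to -10 mm) is the pale soundboard, which slopes down towards its -x edge at 20 degrees to the horizontal. It may stand turned
- spot (a point): centre of the red spot (14 mm across, in a white ring 26 mm across) on the face of the soundboard, at x -40, y 0, z 44 mm of the music box. Its z axis points out of the face, square to it: 20 degrees from vertical, leaning towards the music box's -x; its y axis is the music box's y
- key_grip (a point): centre of the blade of the brass key, which stands upright over the deck at x 35, y 0 mm of the music box and turns about the vertical through this point. The blade is 36 mm long (along this point's x), 8 mm thick (along its y), 24 mm tall, its middle 30 mm above the deck, on an 8 mm stem; there is free space to swing a gripper around it
- key (a joint): angle of the key in rad, growing as it is wound clockwise seen from above: 0 run down, blade along the music box's x axis; stops hard at 3.3, fully wound. It starts between 0 and 0.7 and stays where it is left; winding takes less than 0.1 N m
- stand: fixed heavy aluminium block, 64 x 64 mm, 66 mm tall, holding the probe upright in a vertical hole 20 mm across. Origin: centre of its underside
- probe_grip (a point): the place to grip the loose, upright pickup probe (about 90 g, 125 mm long), on its axis, 95 mm above the end of its tip; z runs along the probe away from the tip. Blue round handle 18 mm across from 61 to 125 mm above the tip end, aluminium collar 28 mm across from 55 to 61 mm (it rests on the stand), black barrel 16 mm across from 12 to 55 mm, steel tip below. The probe lifts straight out of the stand: 55 mm up and it is clear
- tip (a point): rounded end of the sprung steel tip (7 to 8 mm across) of the probe
- probe_tip (a joint): how far the sprung tip is pushed into the probe, m: 0 out, 0.010 fully in. The spring gives about 0.7 N at the start and 0.35 N more for each mm
- flacon: squat green glass flacon with brass twist cap, 66 mm across, 72 mm tall, in the tray; leave alone. Origin: centre of its underside
- deodorant: aluminium deodorant stick with grey cap, 42 mm across, 102 mm tall, in the tray; leave alone. Origin: centre of its underside
- bowl: grey ceramic cufflink bowl, 84 mm across, 36 mm tall, in the tray; leave alone. Origin: centre of its underside
- acrylic_box: clear acrylic box, lid latched shut, 94 x 94 x 55 mm, in the tray; leave alone. Origin: centre of its underside
- brush_cup: white cup 64 mm across and 85 mm tall with brush handles standing up to 150 mm; leave alone. It and the probe stand may have changed places. Origin: centre of its underside
- cream_jar: amber jar, 60 mm across, 50 mm tall; leave alone. Origin: centre of its underside
- comb: flat wooden comb, 150 x 30 x 6 mm, lying; leave alone. Origin: centre of its underside
There are look-alikes about, which are no part of the job. What is shaped like the musicbox but pink is not meant.

How it is judged:
By the outcome, as a careful person would: the job done as asked, in the order asked, and still so for the second after the job is handed in, while the arm keeps its last pose, push and grip.
It also fails if it takes over 61 s, if anything falls off the work surface, if the arm or the gripper's body presses on something with over 40 N, if the wrist force passes 120 N, or if a joint passes its speed limit or range.

## Robot

A 6-joint arm with a two-finger parallel gripper is mounted at the origin on the work surface. World frame = base frame: x ahead of the robot, y to its left, z up, the work surface at z = 0. Lengths are in m, angles in rad, forces in N, time in s.
With the tool pointing down it reaches from about 0.375 to 0.925 m from the base axis. Payload 5.7 kg.
Tool frame: the origin (TCP) lies between the finger pads; the fingertips stand 22 mm ahead of it and the grasp point (between the pads) lies 3 mm ahead of it; z points along the fingers, y is the direction in which the jaws open and shut (so a half turn about z gives the same grasp; the last joint's range is limited). The gripper opens to 88 mm and grips with 3 to 60 N. Pads are 20 mm wide; open, the fingers measure 115 mm over their backs; the gripper's body (75 mm by 178 mm) begins 61 mm behind the grasp point.
Start: joints at [0.986, 0.359, 1.51, -0, 1.272, -0.115], TCP at [0.272, 0.535, 0.245] pointing down, gripper open.
Joint ranges: [-2.97, 2.97], [-1.01, 2.36], [0.21, 2.38], [-0.96, 4.11], [0.2, 2.71], [-2.98, 2.98]. Speed limits (rad/s): [2.39, 2.39, 3.14, 3.14, 3.14, 3.14].

## Interface

Orientations are given as [roll, pitch, yaw] about the fixed x, y, z axes, in that order (R = Rz(yaw) Ry(pitch) Rx(roll)).
In Python, from rig import manip gives the robot as it stands.
- The arm moves only by the tool arm_command, never from a script. Its argument "moves" is text: rows parted by semicolons, each of 5 numbers parted by spaces: the shift along the tool's x, y, z in m, then the turn about the tool's z in degrees, then the closure, from -1 (fully open) to 1 (shut), so that 0 is half open. A call has exactly 8 rows; each row is the pose to reach, as a shift and turn from the pose commanded when the call began, along the tool's axes at that moment; what a row does not reach only later rows make up. A row lasts 1/8 s, in which the tool goes at most 62.5 mm and 10.7 degrees, less where a joint would pass 70% of its speed; a pose out of reach is approached as far as the arm can. A call with a gripper value outside its range is refused whole. The fingers move at their own pace and stop on an object; the grip force is fixed at half the most. Time passes only in rows, so rows that repeat a pose let the fingers close, or fill a call up. It gives the time, the measured TCP pose, the force and the opening at its end, in the units of the state.
- manip.state(): the state, without advancing time (a new reading comes with each control period).
- manip.read_camera(name): name is "side" or "top" or "wrist"; returns the picture (480x640x3 uint8, red, green, blue); there is no depth.
- manip.camera_model(name): a dict with "camera_matrix" (3x3 intrinsics, pixels), "R" (3x3) and "t" (3): a world point X has camera coordinates R X + t; the wrist camera has in their place "hand_eye" (4x4, takes a point from camera to tool coordinates, whose origin is the TCP and whose axes are the flange's). Camera axes: x right, y down, z forward; pixel columns grow to the right and rows downward; lengths in m; the calibration is good to about 2 mm. The wrist camera is an equidistant fisheye: a pixel r from the principal point sees the ray r / f radians off the axis. A picture is of the moment at which its call begins: read the wrist's pose just before it. camera_model takes no time and is no camera call.
- manip.sign_off(): hands the job in, once; it reports no verdict.
Trained networks look in the newest picture that a camera, given by its name, has taken for a name from the list of things; names that differ only in an ending like _2 or _b are one class to them, and where a whole thing is asked for, a point or a joint stands for the part that bears it (a point fixed in the world has none). Each returns a list of dicts, best first, with "score" (0 to 1); they miss things now and then, are a little off and sometimes report something else, mostly with a low value. They report only what shows in the picture. A call takes as long as a camera call. They do not tell look-alikes from the thing itself.
- manip.search_frame(thing, camera): "point" ([row, column] as shares, 0 to 1, of the picture: columns of its width, rows of its height, amid what is visible of it).
- manip.trace(thing, camera): "region" (480x640 bool, what is visible of it) and "point" ([row, column] as shares, 0 to 1, of the picture: columns of its width, rows of its height, amid what is visible of it).
The state is a dict: "time": time; "joint_positions": joint angles; "qvel": joint speeds; "joint_torque": joint torques, N m; "tool_pos": TCP position; "eef_rot": TCP orientation; "ft_force": force on the tool from outside, world axes, zero at the start; "moment": the same for the moment, N m; "gripper_width": opening from 0.0 (shut) to 1.0 (fully open).
Only numpy, scipy, OpenCV 4.12 (cv2) and the standard library are available. Lean on these libraries where they do the work, as an engineer would, in place of code of your own. Each camera call takes 0.05 s, during which the arm holds its last target. There are 200 camera calls.

## Working session

There is one attempt and no reset: what is moved stays moved. The work goes in short steps, Python scripts to look and compute and a tool call to move; the robot and the scene stay as the last step left them, time stands still between calls to the robot, and variables do not carry over. Pictures are saved under pics/ and viewed, about 8 in all and at most 12, crops included, and the job is handed in when it is done.

Besides the shell and the picture viewer there is one more tool, called after "Call:" as name(argument=value, ...) on one line, values as JSON. arm_command: Moves the arm, as the interface text tells. Its arguments: {"type":"object","properties":{"moves":{"type":"string"}},"required":["moves"]}

```bash
ls; mkdir -p pics; python3 - <<'E'
from rig import manip
import cv2,numpy as np
print(manip.state())
for n in ["top","side","wrist"]:
    im=manip.read_camera(n); cv2.imwrite(f"pics/{n}0.png",im[...,::-1])
    m=manip.camera_model(n); print(n,{k:np.round(np.array(v),4).tolist() for k,v in m.items() if not isinstance(v,str)})
for n in ["top","side"]:
    for t in ["musicbox","key_grip","stand","probe_grip","spot","brush_cup"]:
        try: print(n,t,[(round(d["score"],2),(np.array(d["point"])*[480,640]).round().tolist()) for d in manip.search_frame(t,n)[:4]])
        except Exception as e: print(n,t,e)
E
```

```text
pics
{'time': 0.0, 'joint_positions': array([ 9.85877744e-01,  3.59488858e-01,  1.51142069e+00,  1.46005679e-05,
        1.27253717e+00, -1.15095385e-01]), 'qvel': array([-0.00055152, -0.000288  ,  0.00175915,  0.00146199, -0.00123197,
        0.00243547]), 'joint_torque': array([-6.82270602e-04, -5.15390432e+01, -2.70722991e+01,  6.72989921e-02,
        3.51326389e-02, -1.74004313e-04]), 'tool_pos': array([0.27127032, 0.53443527, 0.24382367]), 'eef_rot': array([-3.13975245e+00, -2.26779438e-04,  2.67176494e+00]), 'ft_force': array([0.49309678, 0.64374   , 0.01668138]), 'moment': array([-0.01074726,  0.03588427, -0.0227876 ]), 'gripper_width': 0.9986051338374325}
top {'camera_matrix': [[593.4357, 0.0, 321.9223], [0.0, 593.4357, 233.5605], [0.0, 0.0, 1.0]], 'R': [[-0.0132, -0.9999, -0.0039], [-0.9955, 0.0135, -0.0942], [0.0942, 0.0027, -0.9955]], 't': [0.0169, 0.5516, 1.1883]}
side {'camera_matrix': [[436.3578, 0.0, 321.7133], [0.0, 436.3578, 240.1274], [0.0, 0.0, 1.0]], 'R': [[0.9868, -0.1617, -0.0129], [-0.0995, -0.5405, -0.8355], [0.1281, 0.8257, -0.5494]], 't': [-0.5526, 0.1594, 0
[... 186 characters left out ...]
0.0003, -0.2649, 0.9643, -0.1407], [0.0, 0.0, 0.0, 1.0]]}
top musicbox [(0.8, [236.0, 344.0]), (0.71, [347.0, 400.0])]
top key_grip [(0.46, [221.0, 345.0]), (0.4, [334.0, 409.0])]
top stand [(0.82, [288.0, 475.0])]
top probe_grip [(0.6, [286.0, 487.0])]
top spot [(0.87, [365.0, 387.0]), (0.67, [259.0, 336.0])]
top brush_cup [(0.93, [270.0, 152.0])]
side musicbox [(0.84, [353.0, 195.0]), (0.59, [294.0, 311.0])]
side key_grip [(0.68, [424.0, 271.0]), (0.57, [329.0, 212.0]), (0.56, [270.0, 327.0])]
side stand [(0.92, [425.0, 271.0])]
side probe_grip [(0.93, [397.0, 267.0]), (0.52, [292.0, 313.0])]
side spot [(0.63, [290.0, 290.0]), (0.61, [339.0, 173.0])]
side brush_cup [(0.73, [197.0, 269.0])]
```

```bash
python3 - <<'E'
import cv2
im=cv2.imread("pics/top0.png")
cv2.imwrite("pics/topc.png",im)
E
```

```text
(no output)
```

View pics/top0.png

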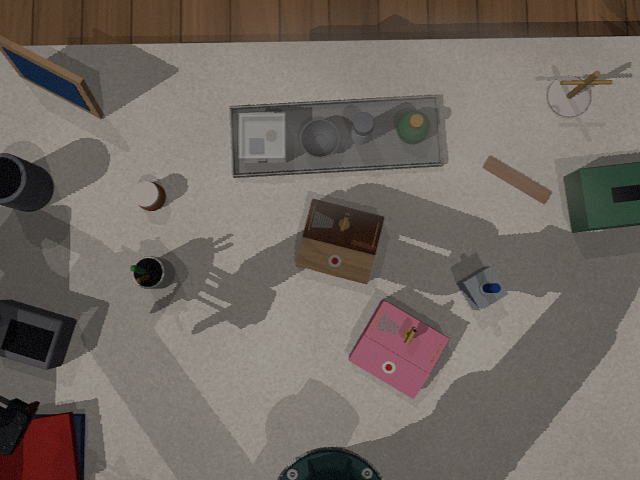

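View pics/side0.png

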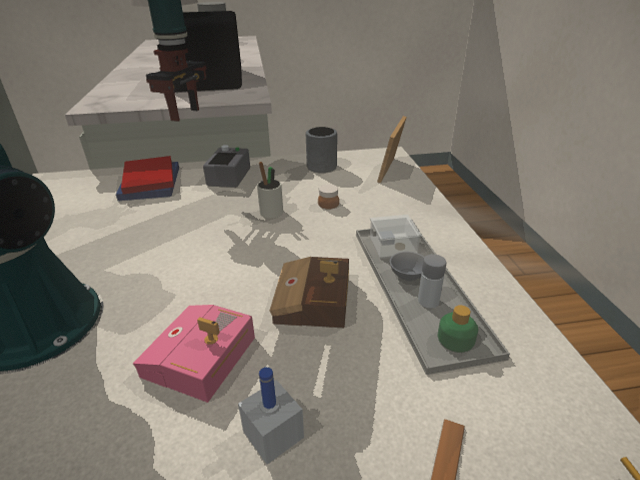

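The top picture shows the dark-brown box at (row 236, col 344), with its red spot at (260, 335) and its key at (222, 345). The pink look-alike is at (347, 400), with spot (367, 388) and key (334, 409). The probe stand is at (288, 480), with the blue probe at (287, 490). The brush cup at (270, 150) is on the other side. I choose the brown box and the blue probe.

```bash
cat > h.py <<'E'
from rig import manip
import cv2,numpy as np
from scipy.spatial.transform import Rotation as Ro
def ray(n,row,col,st=None):
    m=manip.camera_model(n);K=np.array(m["camera_matrix"])
    a=np.array([(col-K[0,2])/K[0,0],(row-K[1,2])/K[1,1]])
    if n=="wrist":
        th=np.linalg.norm(a);d=np.r_[a/th*np.sin(th),np.cos(th)] if th>0 else np.array([0,0,1.])
        H=np.array(m["hand_eye"]);R=Ro.from_euler("xyz",st["eef_rot"]).as_matrix()
        return R@H[:3,3]+st["tool_pos"],R@H[:3,:3]@d
    R=np.array(m["R"]);t=np.array(m["t"]);return -R.T@t,R.T@np.r_[a,1]
def at_z(n,row,col,z,st=None):
    o,d=ray(n,row,col,st);return o+d*(z-o[2])/d[2]
def tri(obs):
    A=0;b=0
    for o,d in obs:
        d=d/np.linalg.norm(d);P=np.eye(3)-np.outer(d,d);A=A+P;b=b+P@o
    return np.linalg.solve(A,b)
def project(n,X,st):
    m=manip.camera_model(n);K=np.array(m["camera_matrix"])
    if n=="wrist":
        H=np.array(m["hand_eye"]);R=Ro.from_euler("xyz",st["eef_rot"]).as_matrix()
        c=H[:3,:3].T@(R.T@(np.asarray(X)-st["tool_pos"])-H[:3,3])
        th=np.arctan2(np.hypot(*c[:2]),c[2]);u=c[:2]/np.hypot(*c[:2])*th
    else:
        c=np.array(m["R"])@X+m["t"];u=c[:2]/c[2]
    return u[0]*K[0,0]+K[0,2],u[1]*K[1,1]+K[1,2]
def redspot(im,rc,rad=25):
    r,c=map(int,rc);r0,c0=max(r-rad,0),max(c-rad,0);s=im[r0:r+rad,c0:c+rad].astype(int)
    m=(s[...,0]>s[...,1]*2)&(s[...,0]>s[...,2]*2)&(s[...,0]>90)
    y,x=np.nonzero(m);return y.mean()+r0,x.mean()+c0,len(y)
E
python3 - <<'E'
from h import *
top=cv2.imread("pics/top0.png")[...,::-1];side=cv2.imread("pics/side0.png")[...,::-1]
t=redspot(top,(260,335),9);s=redspot(side,(282,291),9);print(t,s)
S=at_z("top",*t[:2],.044);print("spot",S,tri([ray("top",*t[:2]),ray("side",*s[:2])]))
K=at_z("top",223,345,.085);print("key",K,tri([ray("top",223,345),ray("side",268,328)]))
d=K-S;print("yaw",np.degrees(np.arctan2(d[1],d[0])),np.hypot(d[0],d[1]))
a=at_z("top",198.5,311,.055);b=at_z("top",212,384,.055);e=a-b;print("rear edge",np.degrees(np.arctan2(-e[0],e[1])),np.linalg.norm(e))
P=at_z("top",287,486,.136);print("probe top",P,tri([ray("top",287,486),ray("side",371,266)]))
E
```

```text
(np.float64(nan), np.float64(nan), 0) (np.float64(281.0), np.float64(291.0), 13)
spot [nan nan nan] [nan nan nan]
key [ 0.56623055 -0.03588535  0.085     ] [ 0.56698682 -0.03601942  0.0824708 ]
yaw nan nan
rear edge -11.365670174396191 0.14885516448583916
probe top [ 0.43833956 -0.29175566  0.136     ] [ 0.43786952 -0.29607761  0.12012356]h.py:31: RuntimeWarning: Mean of empty slice.
  y,x=np.nonzero(m);return y.mean()+r0,x.mean()+c0,len(y)
  ret = ret.dtype.type(ret / rcount)
```

Call:
arm_command(moves="-0.055 -0.04 0 0 -1; -0.11 -0.08 0 0 -1; -0.165 -0.12 0 0 -1; -0.22 -0.16 0 0 -1; -0.275 -0.2 0 0 -1; -0.33 -0.24 0 0 -1; -0.385 -0.28 0 0 -1; -0.39 -0.28 0 0 -1")

```text
time: 1.75
tool_pos: [0.4936, 0.1063, 0.2449]
eef_rot: [3.142, 0.001, 2.67]
ft_force: [0.5, 0.1, 0.3]
gripper_width: 1.0
```

Call:
arm_command(moves="-0.045 -0.032 0.01 0 -1; -0.09 -0.064 0.02 0 -1; -0.131 -0.095 0.04 0 -1; -0.131 -0.095 0.04 0 -1; -0.131 -0.095 0.04 0 -1; -0.131 -0.095 0.04 0 -1; -0.131 -0.095 0.04 0 -1; -0.131 -0.095 0.04 0 -1")

```text
time: 2.75
tool_pos: [0.5663, -0.0345, 0.2051]
eef_rot: [3.141, 0.001, 2.673]
ft_force: [0.3, 0.2, 0.5]
gripper_width: 0.999
```

```bash
python3 - <<'E'
from h import *
st=manip.state();im=manip.read_camera("wrist");cv2.imwrite("pics/w1.png",im[...,::-1])
print(st["tool_pos"],st["eef_rot"],st["joint_positions"])
for t in ["key_grip","spot","musicbox"]:
    print(t,[(round(d["score"],2),(np.array(d["point"])*[480,640]).round().tolist()) for d in manip.search_frame(t,"wrist")[:4]])
print(project("wrist",[.566,-.036,.085],st),project("wrist",[.4925,-.021,.044],st))
E
```

```text
[ 0.56632883 -0.03449498  0.20508997] [3.14146983e+00 5.59739062e-04 2.67295620e+00] [-1.82545212e-01  3.51066913e-01  1.63016838e+00 -4.37710844e-05
  1.15978571e+00 -1.28468764e+00]
key_grip [(0.92, [240.0, 323.0]), (0.58, [76.0, 65.0])]
spot [(0.71, [16.0, 101.0]), (0.58, [144.0, 303.0])]
musicbox [(0.79, [59.0, 108.0]), (0.77, [192.0, 313.0])]
(np.float64(320.0337332658326), np.float64(239.43161241338615)) (np.float64(295.533734474664), np.float64(138.94622939589559))
```

View pics/w1.png

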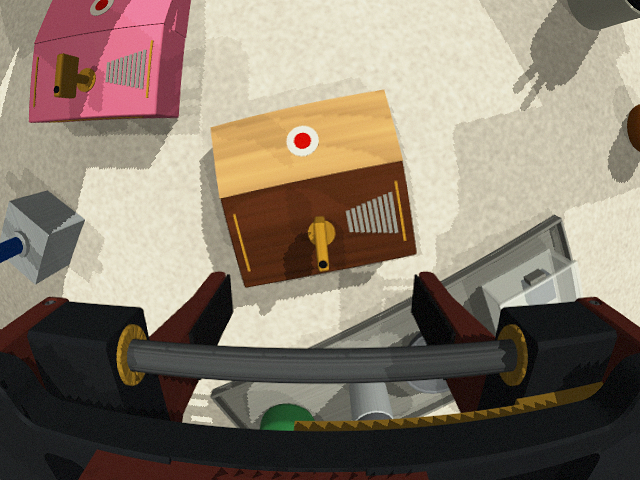

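```bash
python3 - <<'E'
from h import *
im=cv2.imread("pics/w1.png");cv2.imwrite("pics/w1c.png",cv2.resize(im[110:300,200:430],None,fx=3,fy=3,interpolation=cv2.INTER_CUBIC))
r=redspot(im[...,::-1],(141,302),20);print(r)
st=dict(tool_pos=np.array([.56633,-.0345,.20509]),eef_rot=np.array([3.14147,.00056,2.67296]))
print("spot",at_z("wrist",r[0],r[1],.044,st))
E
```

```text
(np.float64(140.22857142857143), np.float64(301.9761904761905), 210)
spot [ 0.49582255 -0.01687818  0.044     ]
```

View pics/w1c.png

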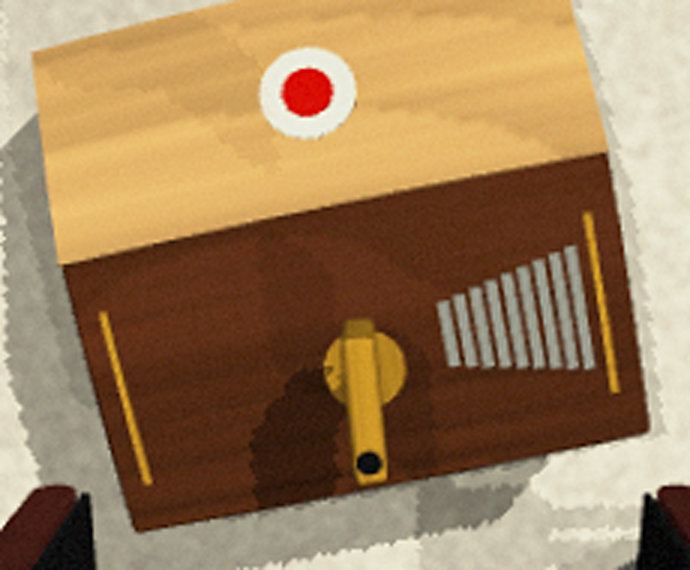

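```bash
python3 - <<'E'
from h import *
st=dict(tool_pos=np.array([.56633,-.0345,.20509]),eef_rot=np.array([3.14147,.00056,2.67296]))
f=lambda c,r,z:at_z("wrist",110+r/3,200+c/3,z,st)[:2]
a,b,c,d=[f(*p,.097) for p in [(344,338),(373,337),(386,480),(358,484)]]
print(a,b,c,d,"ctr",(a+b+c+d)/4,"len",np.linalg.norm((c+d-a-b)/2),"w",np.linalg.norm(a-b))
v=(c+d-a-b)/2;print("blade yaw",np.degrees(np.arctan2(v[1],v[0])), "side yaws",[np.degrees(np.arctan2(*(q-p)[::-1])) for p,q in [(a,d),(b,c)]])
A,B,C,D=[f(*p,.055) for p in [(63,264),(608,153),(649,430),(135,531)]]
for p,q in [(A,B),(D,C)]: e=q-p;print("box yaw",np.degrees(np.arctan2(-e[0],e[1])),np.linalg.norm(e))
for p,q in [(A,D),(B,C)]: e=q-p;print("box yaw",np.degrees(np.arctan2(e[1],e[0])),np.linalg.norm(e))
m=(A+B+C+D)/4;print("deck ctr",m)
E
```

```text
[ 0.55071507 -0.0323152 ] [ 0.55350479 -0.02628739] [ 0.58598886 -0.03919624] [ 0.58388729 -0.0455913 ] ctr [ 0.568524   -0.03584753] len 0.035342608724195895 w 0.006642063746749849
blade yaw -21.743041513511717 side yaws [np.float64(-21.812159541089308), np.float64(-21.672390601617565)]
box yaw -15.404818322273798 0.14853997146852993
box yaw -15.062683107282751 0.14852016610300117
box yaw -15.40241190197628 0.07888605494054664
box yaw -15.418878023872807 0.07799919125103341
deck ctr [ 0.56362679 -0.0346107 ]
```

The wrist view and its crop show the brown box's blade from (217, 320) to (270, 325) and its red spot at (140, 302). The box yaw is -15.3°, the blade yaw -21.7° (key at about 0.11 rad), and the measured sizes agree with those given. Next I grip the key.

Call:
arm_command(moves="-0.0025 0 0.04 -5.2 -1; -0.0025 0 0.08 -5.2 -1; -0.0025 0 0.1 -5.2 -1; -0.0025 0 0.115 -5.2 -1; -0.0025 0 0.115 -5.2 -1; -0.0025 0 0.115 -5.2 1; -0.0025 0 0.115 -5.2 1; -0.0025 0 0.115 -5.2 1")

```text
time: 3.95
tool_pos: [0.5691, -0.0365, 0.0904]
eef_rot: [3.141, 0.001, 2.763]
ft_force: [-0.3, 0.7, -0.2]
gripper_width: 0.698
```

Call:
arm_command(moves="0 0 0 0 1; 0 0 0 0 1; 0 0 0 0 1; 0 0 0 0 1; 0 0 0 8 1; 0 0 0 16 1; 0 0 0 24 1; 0 0 0 32 1")

```text
time: 4.95
tool_pos: [0.5687, -0.0364, 0.0896]
eef_rot: [-3.142, 0.0, 2.2]
ft_force: [-0.2, 0.1, -0.0]
gripper_width: 0.091
```

```bash
python3 -c "
from h import *
s=manip.state();print(s)"
```

```text
{'time': 4.95, 'joint_positions': array([-1.85051373e-01,  4.97946544e-01,  1.73274283e+00, -1.02374557e-04,
        9.10913616e-01, -8.13793771e-01]), 'qvel': array([-1.31485288e-03,  2.05002665e-04, -1.12828306e-03,  1.34432803e-03,
       -6.86168658e-04,  1.10697488e+00]), 'joint_torque': array([-1.40345707e-01, -5.27176344e+01, -1.93152094e+01,  2.63489020e-02,
        1.44574852e-01, -1.40608672e+00]), 'tool_pos': array([ 0.56867265, -0.03638434,  0.08959187]), 'eef_rot': array([-3.14152676e+00,  4.80309782e-05,  2.19960149e+00]), 'ft_force': array([-0.21408673,  0.13459402, -0.03808043]), 'moment': array([-0.0219901 , -0.06193508,  0.07935853]), 'gripper_width': 0.09099049160338443}
```

Call:
arm_command(moves="0 0 0 9 1; 0 0 0 18 1; 0 0 0 27 1; 0 0 0 36 1; 0 0 0 45 1; 0 0 0 54 1; 0 0 0 63 1; 0 0 0 72 1")

```text
time: 5.95
tool_pos: [0.5685, -0.0364, 0.0896]
eef_rot: [-3.141, 0.0, 0.942]
ft_force: [-0.1, -0.5, 0.2]
gripper_width: 0.088
```

Call:
arm_command(moves="0 0 0 9 1; 0 0 0 18 1; 0 0 0 27 1; 0 0 0 36 1; 0 0 0 45 1; 0 0 0 54 1; 0 0 0 63 1; 0 0 0 70 1")

```text
time: 6.95
tool_pos: [0.5684, -0.0362, 0.0896]
eef_rot: [-3.142, 0.0, -0.279]
ft_force: [-0.4, 0.2, 1.1]
gripper_width: 0.088
```

Call:
arm_command(moves="0 0 0 1 1; 0 0 0 2 1; 0 0 0 3 1; 0 0 0 4 1; 0 0 0 5 1; 0 0 0 6 1; 0 0 0 6 1; 0 0 0 6 1")

```text
time: 7.95
tool_pos: [0.5685, -0.0363, 0.0896]
eef_rot: [-3.142, 0.0, -0.379]
ft_force: [-0.7, 2.8, 0.6]
gripper_width: 0.087
```

```bash
python3 -c "
from h import *
s=manip.state();print(s['tool_pos'],s['eef_rot'],s['moment'],s['ft_force'],s['joint_positions'],s['joint_torque'])"
```

```text
[ 0.56847302 -0.03630176  0.08961975] [-3.14157077e+00  3.55662553e-04 -3.79111097e-01] [0.55217525 0.27929848 0.00589333] [-0.69534371  2.80373908  0.55598885] [-1.85081405e-01  4.97805123e-01  1.73293327e+00  1.13957139e-04
  9.11199028e-01  1.76475617e+00] [-1.39580514e+00 -5.27026248e+01 -2.05296367e+01 -7.10625742e-01
 -6.51169438e-01 -1.56536128e-02]
```

Call:
arm_command(moves="0 0 0 0.7 1; 0 0 0 1.4 1; 0 0 0 2.1 1; 0 0 0 2.8 1; 0 0 0 3.5 1; 0 0 0 4 1; 0 0 0 4.5 1; 0 0 0 5 1")

```text
time: 8.95
tool_pos: [0.5685, -0.0363, 0.0896]
eef_rot: [3.141, 0.0, -0.467]
ft_force: [-1.5, 4.1, 0.1]
gripper_width: 0.09
```

```bash
python3 -c "
from h import *
s=manip.state();print(s['tool_pos'],np.degrees(s['eef_rot']),s['moment'],s['ft_force'],s['joint_torque'])"
```

```text
[ 0.56848502 -0.03631569  0.08961032] [ 1.79989108e+02  1.65249770e-02 -2.67319569e+01] [0.72483637 0.43164891 0.41031784] [-1.49137752  4.12127703  0.1192287 ] [ -2.78639071 -53.0300045  -21.25415146  -0.86684799  -0.98128751
   0.34981518]
```

The turning moment rose to 0.41 N·m with the key about 183° on from its start, so it is at the stop. I release it, rise and check.

Call:
arm_command(moves="0 0 0 0 -1; 0 0 0 0 -1; 0 0 0 0 -1; 0 0 0 0 -1; 0 0 -0.03 0 -1; 0 0 -0.07 0 -1; 0 0 -0.12 0 -1; 0 0 -0.12 0 -1")

```text
time: 9.95
tool_pos: [0.5717, -0.037, 0.2139]
eef_rot: [-3.139, -0.008, -0.466]
ft_force: [0.4, -0.6, 1.2]
gripper_width: 0.962
```

```bash
python3 - <<'E'
from h import *
st=manip.state();im=manip.read_camera("wrist");np.save("w2.npy",np.r_[st["tool_pos"],st["eef_rot"]])
print(st["tool_pos"],np.degrees(st["eef_rot"]),st["gripper_width"])
cv2.imwrite("pics/w2.png",im[...,::-1])
u,v=map(int,project("wrist",[.5685,-.036,.085],st));print(u,v)
cv2.imwrite("pics/w2c.png",cv2.resize(im[v-60:v+60,u-80:u+80,::-1],None,fx=4,fy=4,interpolation=cv2.INTER_CUBIC))
E
```

```text
[ 0.57165263 -0.03698733  0.21387965] [-179.87361208   -0.4802013   -26.71858918] 0.962042284043881
322 241
```

View pics/w2c.png

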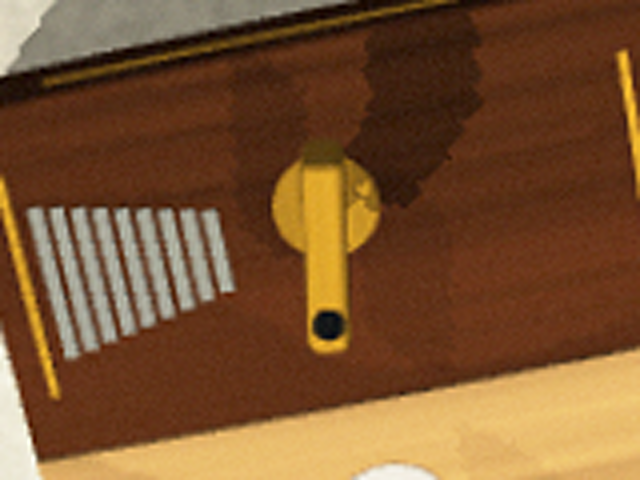

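Call:
arm_command(moves="0 0.05 0 0 -1; 0 0.1 0 0 -1; 0 0.15 0 0 -1; 0 0.2 0 0 -1; 0 0.25 0 0 -1; 0 0.287 0 0 -1; 0 0.287 0 0 -1; 0 0.287 0 0 -1")

```text
time: 11.0
tool_pos: [0.4391, -0.2918, 0.2085]
eef_rot: [-3.141, 0.002, -0.467]
ft_force: [0.0, 0.9, -0.7]
gripper_width: 1.004
```

```bash
python3 - <<'E'
from h import *
st=manip.state();im=manip.read_camera("wrist")
print(st["tool_pos"],np.degrees(st["eef_rot"]),st["joint_positions"])
cv2.imwrite("pics/w3.png",im[...,::-1])
for t in ["probe_grip","stand"]:
    for d in manip.trace(t,"wrist")[:2]:
        y,x=np.nonzero(d["region"]);print(t,round(d["score"],2),np.array(d["point"])*[480,640],y.min(),y.max(),x.min(),x.max())
print(project("wrist",[.438,-.292,.136],st))
E
```

```text
[ 0.43910275 -0.29176022  0.2085253 ] [-1.79941292e+02  1.31499910e-01 -2.67511678e+01] [-7.17820947e-01  2.93631766e-01  1.70957091e+00  4.65005520e-04
  1.14086767e+00  1.31967817e+00]
probe_grip 0.62 [233.52 350.4 ] 206 263 329 366
probe_grip 0.56 [284.016  85.824] 251 306 15 138
stand 0.89 [207.696 335.616] 163 274 290 400
(np.float64(322.58789001070585), np.float64(261.00963498266367))
```

View pics/w3.png

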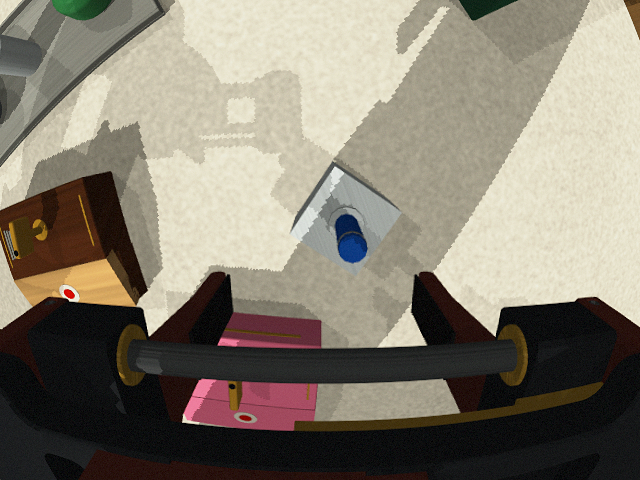

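Crop w2c: the key's black dot now points forward, (325, 328) in the crop, and the blade has turned about half round. In w3 the probe handle's top is at about (248, 352) and its collar at (218, 346), between the open jaws.

```bash
python3 - <<'E'
from h import *
w=np.load("w2.npy");st=dict(tool_pos=w[:3],eef_rot=w[3:])
f=lambda c,r,z:at_z("wrist",241-60+r/4,322-80+c/4,z,st)[:2]
a,b,c,d=f(303,165,.097),f(346,165,.097),f(349,350,.097),f(309,350,.097)
for p,q in [(a,d),(b,c)]:
    v=q-p;print("blade yaw",np.degrees(np.arctan2(v[1],v[0])),np.linalg.norm(v))
A,B=f(0,105,.055),f(450,0,.055)
A,B=f(40,460,.055),f(640,348,.055);e=A-B;print("crease yaw",np.degrees(np.arctan2(-e[0],e[1])))
st=manip.state()
im=cv2.imread("pics/w3.png")[...,::-1].astype(int);m=(im[...,2]>im[...,0]*2)&(im[...,2]>60);m[:190]=0;m[275:]=0;m[:,:300]=0;m[:,400:]=0
y,x=np.nonzero(m);print(y.min(),y.max(),x.min(),x.max())
for z,rc in [(.136,(248,352)),(.072,(217,346))]: print(z,at_z("wrist",*rc,z,st))
E
```

```text
blade yaw 154.9316881054891 0.03480107724994643
blade yaw 154.46717686353418 0.034796090087665925
crease yaw -15.358925148754706
214 262 335 366
0.136 [ 0.43802783 -0.31123828  0.136     ]
0.072 [ 0.44270482 -0.31395761  0.072     ]
```

The key reads about 190° (3.31 rad), so it is fully wound. Next I take the probe, measured at about (0.440, -0.312).

Call:
arm_command(moves="0.01 0.018 0 0 -1; 0.01 0.018 0.04 0 -1; 0.01 0.018 0.08 0 -1; 0.01 0.018 0.099 0 -1; 0.01 0.018 0.099 0 -1; 0.01 0.018 0.099 0 -1; 0.01 0.018 0.099 0 0.3; 0.01 0.018 0.099 0 0.3")

```text
time: 12.15
tool_pos: [0.4409, -0.3138, 0.1116]
eef_rot: [3.141, -0.002, -0.466]
ft_force: [-0.1, 0.6, 0.1]
gripper_width: 0.811
```

```bash
python3 - <<'E'
from h import *
st=manip.state();im=manip.read_camera("wrist")
print(st["tool_pos"],np.degrees(st["eef_rot"]),st["ft_force"],st["gripper_width"])
cv2.imwrite("pics/w4.png",im[...,::-1])
print(project("wrist",st["tool_pos"]-[0,0,.027],st))
E
```

```text
[ 0.44092019 -0.31380321  0.11158179] [ 1.79963722e+02 -9.53314129e-02 -2.67103474e+01] [-0.09885582  0.62280785  0.13985254] 0.8105303125890372
(np.float64(321.1867395301499), np.float64(289.6343896095746))
```

View pics/w4.png

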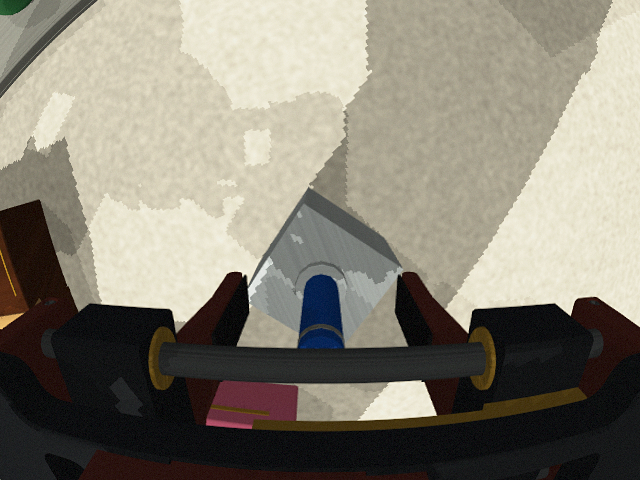

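```bash
python3 - <<'E'
from h import *
st=manip.state();R=Ro.from_euler("xyz",st["eef_rot"]).as_matrix();ax=R[:,0]
for dx in (-.006,-.003,0,.003):
    p=st["tool_pos"]+ax*dx
    g=lambda o,z:np.round(project("wrist",[*(p+ax*o)[:2],z],st),1)
    print(dx,"collar front",g(.014,.072),"handle foot",g(.009,.072),"hi",g(.009,.132))
E
```

```text
-0.006 collar front [321.2 265.8] handle foot [321.2 274.9] hi [321.1 332.5]
-0.003 collar front [321.2 260.3] handle foot [321.2 269.5] hi [321.1 325.4]
0 collar front [321.2 254.7] handle foot [321.2 264. ] hi [321.1 318.2]
0.003 collar front [321.2 249. ] handle foot [321.2 258.4] hi [321.1 310.8]
```

The handle and collar front edges, at rows 276 and 262, put the probe about 4.5 mm towards tool -x. I correct for that and close.

Call:
arm_command(moves="-0.0045 0 0.003 0 0.3; -0.0045 0 0.003 0 0.3; -0.0045 0 0.003 0 1; -0.0045 0 0.003 0 1; -0.0045 0 0.003 0 1; -0.0045 0 0.003 0 1; -0.0045 0 0.003 0 1; -0.0045 0 0.003 0 1")

```text
time: 13.2
tool_pos: [0.4365, -0.3114, 0.1077]
eef_rot: [3.141, -0.0, -0.466]
ft_force: [0.9, 0.3, 0.2]
gripper_width: 0.2
```

Call:
arm_command(moves="0 0 -0.005 0 1; 0 0 -0.01 0 1; 0 0 -0.015 0 1; 0 0 -0.02 0 1; 0 0 -0.025 0 1; 0 0 -0.03 0 1; 0 0 -0.035 0 1; 0 0 -0.035 0 1")

```text
time: 14.2
tool_pos: [0.4367, -0.3115, 0.1431]
eef_rot: [3.141, -0.001, -0.466]
ft_force: [-0.2, -0.6, -0.5]
gripper_width: 0.198
```

```bash
python3 - <<'E'
from h import *
st=manip.state()
print(st["tool_pos"],np.degrees(st["eef_rot"]),st["ft_force"],st["moment"],st["gripper_width"]*88)
E
```

```text
[ 0.43666513 -0.31154647  0.14312548] [ 1.79979598e+02 -4.67152476e-02 -2.67148822e+01] [-0.15881209 -0.57486349 -0.51509157] [ 0.06242031  0.0782952  -0.03979693] 17.454473764056406
```

Now I tilt the probe within the pads: the barrel's lower end stays in the hole while the hand moves along tool -x.

Call:
arm_command(moves="-0.004 0 0 0 1; -0.008 0 0 0 1; -0.011 0 0 0 1; -0.014 0 0 0 1; -0.017 0 0 0 1; -0.02 0 0 0 1; -0.022 0 0 0 1; -0.022 0 0 0 1")

```text
time: 15.2
tool_pos: [0.4194, -0.3029, 0.1434]
eef_rot: [3.141, -0.007, -0.467]
ft_force: [7.4, -2.2, -2.2]
gripper_width: 0.198
```

```bash
python3 - <<'E'
from h import *
st=manip.state()
print(st["tool_pos"],np.degrees(st["eef_rot"]),st["ft_force"],st["moment"],st["gripper_width"]*88)
im=manip.read_camera("side");cv2.imwrite("pics/s5.png",im[...,::-1])
u,v=map(int,project("side",st["tool_pos"],st))
cv2.imwrite("pics/s5c.png",cv2.resize(im[v-60:v+70,u-80:u+80,::-1],None,fx=4,fy=4,interpolation=cv2.INTER_CUBIC));print(u,v)
E
```

```text
[ 0.41941446 -0.30293529  0.14339624] [179.97466806  -0.37812353 -26.75274906] [ 7.41648978 -2.20619226 -2.21889277] [-0.33288111 -1.38184767  0.04342255] 17.393173964616686
250 365
```

View pics/s5c.png

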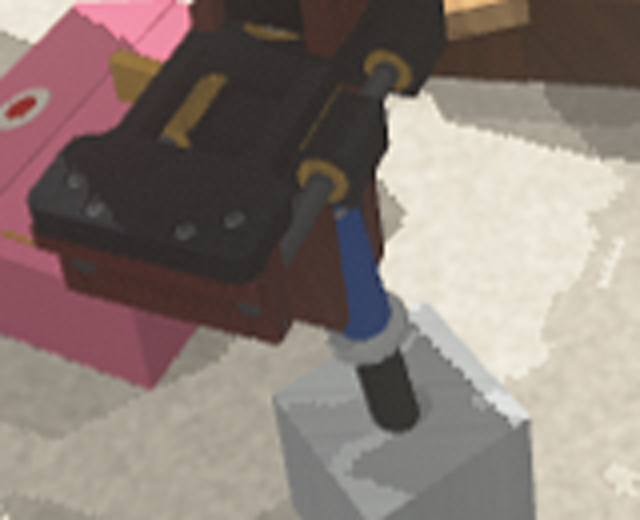

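Crop s5c shows the handle leaning back towards the robot by a good part of the 20°, with the barrel end still in the hole. I go on a little.

Call:
arm_command(moves="-0.002 0 0 0 1; -0.004 0 0 0 1; -0.006 0 0 0 1; -0.008 0 0 0 1; -0.009 0 0 0 1; -0.009 0 0 0 1; -0.009 0 0 0 1; -0.009 0 0 0 1")

```text
time: 16.25
tool_pos: [0.4103, -0.2984, 0.1431]
eef_rot: [3.141, -0.004, -0.467]
ft_force: [4.8, -2.2, -1.5]
gripper_width: 0.199
```

Call:
arm_command(moves="0.003 0 -0.005 0 1; 0.003 0 -0.02 0 1; 0.003 0 -0.04 0 1; 0.003 0 -0.06 0 1; 0.003 0 -0.08 0 1; 0.003 0 -0.09 0 1; 0.003 0 -0.09 0 1; 0.003 0 -0.09 0 1")

```text
time: 17.25
tool_pos: [0.4109, -0.2983, 0.2321]
eef_rot: [-3.141, 0.001, -0.466]
ft_force: [-0.1, 0.4, -1.3]
gripper_width: 0.196
```

```bash
python3 - <<'E'
from h import *
st=manip.state()
print(st["tool_pos"],np.degrees(st["eef_rot"]),st["ft_force"],st["moment"],st["gripper_width"]*88)
tiles=[]
for n in ["side","top","wrist"]:
    im=manip.read_camera(n);cv2.imwrite(f"pics/{n}6.png",im[...,::-1])
    u,v=map(int,project(n,st["tool_pos"]-[0,0,.06],st));print(n,u,v)
    u=min(max(u,65),575);v=min(max(v,75),405)
    tiles.append(cv2.resize(im[v-75:v+75,u-65:u+65,::-1],None,fx=3 if n!="x" else 2,fy=3,interpolation=cv2.INTER_CUBIC)[:, :]);print(n,"crop origin",u-65,v-75)
t=np.hstack(tiles[:2]);print(t.shape);cv2.imwrite("pics/t6.png",t)
for n in ["side","wrist"]:
    for thing in ["probe_grip","tip"]:
        print(n,thing,[(round(d["score"],2),(np.array(d["point"])*[480,640]).round(1)) for d in manip.search_frame(thing,n)[:3]])
E
```

```text
[ 0.41088439 -0.29827458  0.23208701] [-1.79986842e+02  8.13251701e-02 -2.67146735e+01] [-0.0674242   0.44475833 -1.28549088] [ 0.036167    0.10417839 -0.00135977] 17.259903173006006
side 241 347
side crop origin 176 272
top 495 302
top crop origin 430 227
wrist 321 266
wrist crop origin 256 191
(450, 780, 3)
side probe_grip [(0.81, array([336.9, 250.8]))]
side tip []
wrist probe_grip [(0.81, array([278.4, 322. ])), (0.42, array([204.9,  23.5]))]
wrist tip []
```

View pics/t6.png

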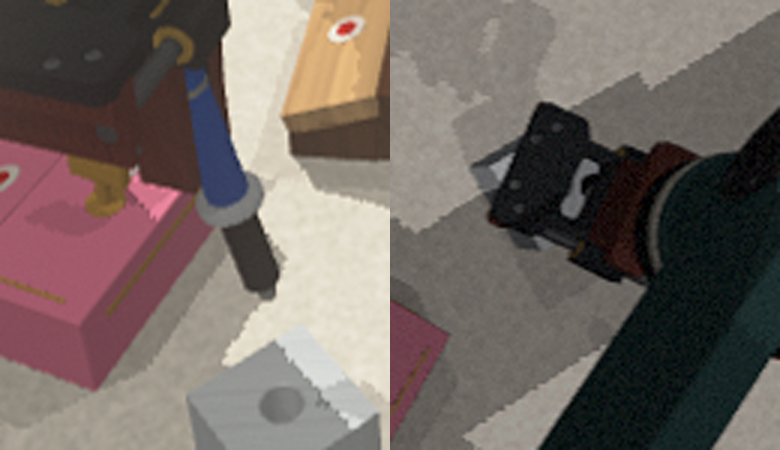

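Picture t6 (side and top): the probe is lifted clear and tilted. In the side image its tip is at about (371, 265) and its collar at (338, 253). The stand hole is empty.

```bash
cat >> h.py <<'E'
def axis(st,th,L,dx=0):
    R=Ro.from_euler("xyz",st["eef_rot"]).as_matrix();G=st["tool_pos"]+R@[dx,0,.003]
    u=R@[-np.sin(th),0,-np.cos(th)];return G-u*L
E
python3 - <<'E'
from h import *
from scipy.optimize import least_squares
st=manip.state()
obs={"side":[((265.3,371.3),94),((252.7,338.3),94-58)]}
for deg in (14,17,20,23):
    print(deg,[np.round(project("side",axis(st,np.radians(deg),L/1000),st),1) for L in (94,36)],[np.round(project("wrist",axis(st,np.radians(deg),L/1000),st),1) for L in (94,82,36)])
f=lambda p:np.r_[[np.array(project("side",axis(st,p[0],(p[1]-a)/1000,p[2]),st))-o for o,a in (((265.3,371.3),0),((252.7,338.3),58))]].ravel().tolist()+[p[2]/.002,(p[1]-94)/2]
r=least_squares(f,[.3,94,0],x_scale=[.1,1,.001]);print(np.degrees(r.x[0]),r.x[1:],r.fun)
im=cv2.imread("pics/wrist6.png");cv2.imwrite("pics/w6c.png",cv2.resize(im[170:350,240:400],None,fx=3.3,fy=3.3,interpolation=cv2.INTER_CUBIC))
E
```

```text
14 [array([260.9, 370. ]), array([246.3, 336.7])] [array([321.3, 215.7]), array([321.3, 224.2]), array([321.2, 265.4])]
17 [array([264.1, 370.2]), array([247.6, 336.7])] [array([321.3, 208.9]), array([321.3, 218. ]), array([321.2, 262.3])]
20 [array([267.4, 370.2]), array([248.9, 336.7])] [array([321.3, 202.1]), array([321.3, 211.9]), array([321.2, 259.4])]
23 [array([270.6, 370.1]), array([250.1, 336.6])] [array([321.3, 195.4]), array([321.3, 205.9]), array([321.2, 256.5])]
15.969486074241377 [9.53088088e+01 3.95080371e-03] [ 0.88416015  0.2838758  -2.21857694 -0.1334538   1.97540186  0.65440439]
```

View pics/w6c.png

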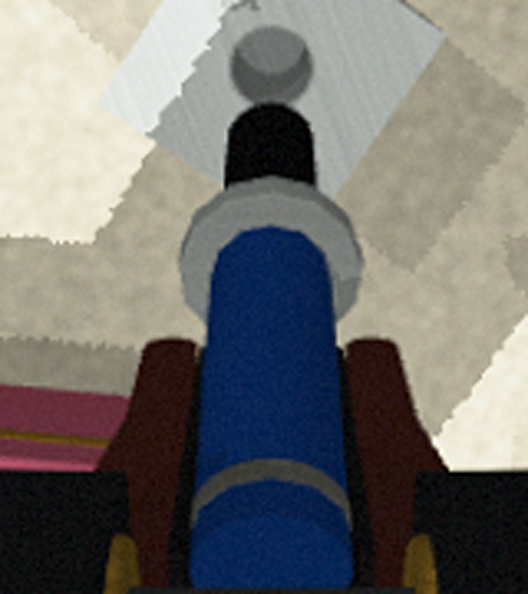

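```bash
python3 - <<'E'
from h import *
st=manip.state();R=Ro.from_euler("xyz",st["eef_rot"]).as_matrix()
def rows(deg,dx,L0=93.7):
    th=np.radians(deg);n=R@[np.cos(th),0,-np.sin(th)]
    g=lambda h,o:project("wrist",axis(st,th,(L0-h)/1000,dx)+n*o/1000,st)[1]
    return np.round([g(12,8),min(g(55,14),g(61,14)),g(61,9)],1)
print("obs barrel 201.2, collar 224, handle foot 238.8")
for deg in (14,17,20):
    for dx in (-.004,0,.004): print(deg,dx,rows(deg,dx))
E
```

```text
obs barrel 201.2, collar 224, handle foot 238.8
14 -0.004 [219.1 246.5 261.5]
14 0 [212.6 238.8 253.7]
14 0.004 [206.2 231.  245.9]
17 -0.004 [213.1 243.9 259.1]
17 0 [206.6 236.  251.3]
17 0.004 [200.  228.1 243.4]
20 -0.004 [207.3 241.3 256.9]
20 0 [200.6 233.4 249. ]
20 0.004 [194.  225.4 241. ]
```

The wrist crop shows the barrel end at row 201, the collar at 224 and the handle foot at 239. With the side view this gives a tilt of about 15–16° and an axis about 5 mm towards tool +x. It needs about 5° more, so I go back into the hole by the same path and push further.

Call:
arm_command(moves="0 0 0.03 0 1; 0 0 0.06 0 1; 0 0 0.08 0 1; 0 0 0.088 0 1; -0.002 0 0.088 0 1; -0.004 0 0.088 0 1; -0.006 0 0.088 0 1; -0.007 0 0.088 0 1")

```text
time: 18.6
tool_pos: [0.4056, -0.2961, 0.1454]
eef_rot: [3.141, -0.002, -0.466]
ft_force: [3.9, -1.6, -2.0]
gripper_width: 0.195
```

Call:
arm_command(moves="-0.001 0 0 0 1; -0.0025 0 0 0 1; -0.0025 0 0 0 1; -0.0025 0 -0.01 0 1; -0.0025 0 -0.03 0 1; -0.0025 0 -0.06 0 1; -0.0025 0 -0.088 0 1; -0.0025 0 -0.088 0 1")

```text
time: 19.6
tool_pos: [0.403, -0.2946, 0.2345]
eef_rot: [3.141, -0.002, -0.466]
ft_force: [0.5, 0.2, -1.7]
gripper_width: 0.201
```

```bash
cat > m.py <<'E'
from h import *
st=manip.state()
print(st["tool_pos"],np.degrees(st["eef_rot"]),st["ft_force"],st["gripper_width"]*88)
s=manip.read_camera("side");w=manip.read_camera("wrist")
u,v=map(int,project("side",axis(st,.35,.05),st));u-=60;v-=65;print("side origin",u,v)
a=cv2.resize(s[v:v+130,u:u+120,::-1],None,fx=4,fy=4,interpolation=cv2.INTER_CUBIC)
b=cv2.resize(w[170:300,275:370,::-1],None,fx=4,fy=4,interpolation=cv2.INTER_CUBIC)
cv2.imwrite("pics/m7.png",np.hstack([a,b][:2])[:600,:])
E
python3 m.py
```

```text
[ 0.40295108 -0.29460424  0.23447251] [ 1.79946443e+02 -9.71389262e-02 -2.67104793e+01] [ 0.50963865  0.21474069 -1.68063014] 17.696593375484266
side origin 186 277
```

View pics/m7.png

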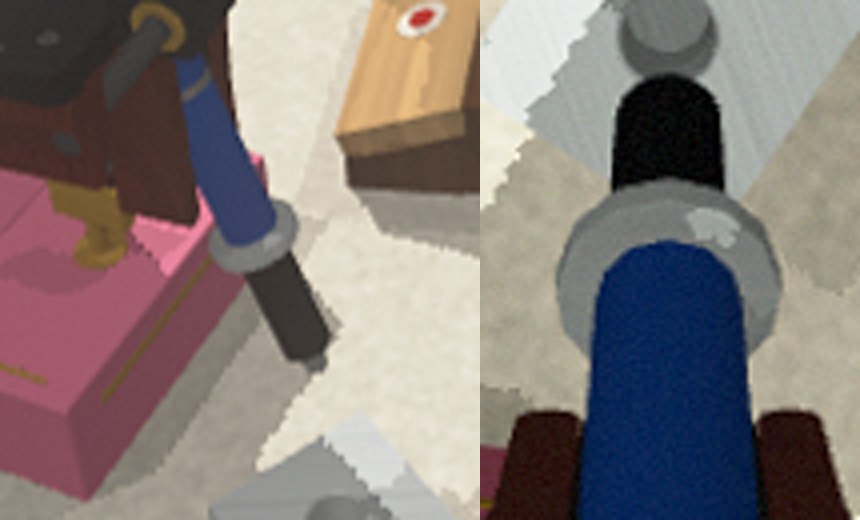

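Picture m7: side view tip at (369.5, 265) and collar at (336, 249.5). Wrist view barrel end at row 188, collar at 214.5 and handle foot at 230.

```bash
cat > fit.py <<'E'
from h import *
from scipy.optimize import least_squares
st=manip.state();R=Ro.from_euler("xyz",st["eef_rot"]).as_matrix()
# observations of the free probe in the two cameras
def res(p,ws=1,ww=1):
    th,dx,L0,b=p[0],p[1]/1000,p[2],p[3]   # b: side-camera column bias px (2 mm calibration)
    n=R@[np.cos(th),0,-np.sin(th)]
    S=lambda h:np.array(project("side",axis(st,th,(L0-h)/1000,dx),st))+[b,0]
    W=lambda h,o:project("wrist",axis(st,th,(L0-h)/1000,dx)+n*o/1000,st)[1]
    return np.r_[ws*(S(0)-[265,369.5]),ws*(S(58)-[249.5,336.3]),ww*(W(12,8)-188.3),ww*(min(W(55,14),W(61,14))-214.5),ww*(W(61,9)-230.3),(L0-94)/1.5,b/1.5]
for w in [(1,1),(1,.05),(.05,1)]:
    r=least_squares(res,[.35,4,94,0],args=w,x_scale=[.1,1,1,1]);print(w,np.degrees(r.x[0]),r.x[1:],np.round(r.fun,1))
    print("tip",axis(st,r.x[0],r.x[2]/1000,r.x[1]/1000))
E
python3 fit.py
```

```text
(1, 1) 17.323513727205423 [10.73158044 93.38845321  0.91042548] [ 0.4  0.4 -0.8  0.1  0.1  0.2 -0.4 -0.4  0.6]
tip [ 0.43624514 -0.31087381  0.1398854 ]
(1, 0.05) 16.1766395646936 [12.69763513 93.12059915  0.50701196] [ 0.1  0.5 -0.3  0.2 -0.  -0.1 -0.2 -0.6  0.3]
tip [ 0.4363353  -0.31091909  0.13960372]
(0.05, 1) 17.57926986258518 [1.02643787e+01 9.39554028e+01 1.21916226e-02] [-0.   0.  -0.1  0.  -0.   0.3 -0.3 -0.   0. ]
tip [ 0.43633532 -0.31091905  0.13946974]
```

```bash
python3 - <<'E'
from h import *
st=dict(tool_pos=np.array([.41088,-.29827,.23209]),eef_rot=np.radians([-179.987,.081,-26.715]))
H=at_z("wrist",170+66/3.3,240+272/3.3,.066,st);print("hole from wrist6",H)
s2=manip.state();R=Ro.from_euler("xyz",s2["eef_rot"]).as_matrix()
print("hole in tool axes now",R.T@(H-s2["tool_pos"]))
for p in [(.43624,-.31087,.13989)]: print("tip in tool axes",R.T@(np.array(p)-s2["tool_pos"]))
# side-view check: hole centre in side6 crop (282,404)/3 + (176,272)
print("hole from side6",at_z("side",272+404/3,176+282/3,.066))
E
```

```text
hole from wrist6 [ 0.43671014 -0.31221265  0.066     ]
hole in tool axes now [0.03970323 0.00100956 0.16603516]
tip in tool axes [ 3.85332325e-02 -1.09104752e-06  9.21476400e-02]
hole from side6 [ 0.43748404 -0.31243897  0.066     ]
```

Both camera fits agree: the tilt is about 17.4°, but the handle has crept to about 10.5 mm off the pad middle. I put it upright back in the stand and regrip with a lead to allow for the creep.

Call:
arm_command(moves="0.003 0.001 0.04 0 1; 0.003 0.001 0.08 0 1; 0.003 0.001 0.09 0 1; 0.008 0.001 0.09 0 1; 0.013 0.001 0.092 0 1; 0.018 0.001 0.094 0 1; 0.023 0.001 0.097 0 1; 0.028 0.001 0.1 0 1")

```text
time: 20.7
tool_pos: [0.4259, -0.3063, 0.133]
eef_rot: [-3.141, 0.005, -0.466]
ft_force: [-5.8, 4.1, 3.5]
gripper_width: 0.197
```

Call:
arm_command(moves="0.002 0 0.001 0 1; 0.004 0 0.002 0 1; 0.006 0 0.004 0 1; 0.006 0 0.006 0 1; 0.006 0 0.006 0 1; 0.006 0 0.006 0 1; 0.006 0 0.006 0 1; 0.006 0 0.006 0 1")

```text
time: 21.7
tool_pos: [0.4313, -0.3091, 0.1267]
eef_rot: [-3.141, 0.004, -0.466]
ft_force: [-5.3, 3.7, -1.0]
gripper_width: 0.196
```

```bash
cat > tr.py <<'E'
from h import *
st=manip.state();R=Ro.from_euler("xyz",st["eef_rot"]).as_matrix()
print(st["tool_pos"],st["ft_force"],st["moment"],st["gripper_width"]*88)
H=np.array([.437,-.3123,.066]);print("hole in tool",R.T@(H-st["tool_pos"]))
for n in ("side","wrist"):
    im=manip.read_camera(n);cv2.imwrite(f"pics/{n}_{st['time']:.2f}.png",im[...,::-1])
    for d in manip.trace("probe_grip",n)[:1]:
        y,x=np.nonzero(d["region"]);print(n,round(d["score"],2),"rows",y.min(),y.max(),"cols",x.min(),x.max())
        if n=="side":
            for r in range(y.min(),y.max()+1,3): c=x[y==r];print((r,c.min(),c.max()),end=" ")
            print()
        else: print("top row",y.min(),[(r,np.ptp(x[y==r])) for r in range(y.min(),y.max(),5)])
E
python3 tr.py
```

```text
[ 0.43128918 -0.30912399  0.12673652] [-5.30574474  3.65684355 -1.0297916 ] [9.10590525e-01 1.26018054e+00 2.57938507e-04] 17.210642301034103
hole in tool [0.00678274 0.00032445 0.06070843]
side 0.86 rows 370 412 cols 258 277
(370, np.int64(266), np.int64(267)) (373, np.int64(265), np.int64(269)) (376, np.int64(266), np.int64(270)) (379, np.int64(266), np.int64(271)) (382, np.int64(266), np.int64(271)) (385, np.int64(267), np.int64(272)) (388, np.int64(267), np.int64(273)) (391, np.int64(267), np.int64(276)) (394, np.int64(268), np.int64(277)) (397, np.int64(267), np.int64(277)) (400, np.int64(258), np.int64(276)) (403, np.int64(260), np.int64(275)) (406, np.int64(264), np.int64(274)) (409, np.int64(265), np.int64(275)) (412, np.int64(266), np.int64(271)) 
wrist 0.94 rows 239 349 cols 294 350
top row 239 [(239, np.int64(6)), (244, np.int64(23)), (249, np.int64(33)), (254, np.int64(44)), (259, np.int64(48)), (264, np.int64(52)), (269, np.int64(56)), (274, np.int64(47)), (279, np.int64(36)), (284, np.int64(36)), (289, np.int64(39)), (294, np.int64(40)), (299, np.int64(41)), (304, np.int64(40)), (309, np.int64(42)), (314, np.int64(42)), (319, np.int64(43)), (324, np.int64(45)), (329, np.int64(48)), (334, np.int64(50)), (339, np.int64(50)), (344, np.int64(49))]
```

Call:
arm_command(moves="0.001 0 0.004 0 1; 0.001 0 0.008 0 1; 0.001 0 0.012 0 1; 0.001 0 0.015 0 1; 0.001 0 0.017 0 1; 0.001 0 0.018 0 1; 0.001 0 0.018 0 1; 0.001 0 0.018 0 1")

```text
time: 22.9
tool_pos: [0.4321, -0.3095, 0.1088]
eef_rot: [-3.141, 0.004, -0.466]
ft_force: [-5.3, 3.8, 0.3]
gripper_width: 0.202
```

Call:
arm_command(moves="0 0 0 0 0.3; 0 0 0 0 0.3; 0 0 0 0 0.3; 0 0 0 0 0.3; 0 0 0 0 0.3; 0 0 0 0 0.3; 0 0 0 0 0.3; 0 0 0 0 0.3")

```text
time: 23.9
tool_pos: [0.4337, -0.3111, 0.1087]
eef_rot: [3.142, 0.0, -0.466]
ft_force: [-0.5, 0.6, -0.7]
gripper_width: 0.353
```

```bash
python3 tr.py; python3 - <<'E'
from h import *
st=manip.state();R=Ro.from_euler("xyz",st["eef_rot"]).as_matrix()
for dx in (0,.003,.006,.009):
    p=st["tool_pos"]+R[:,0]*dx
    g=lambda o,z:round(project("wrist",[*(p+R[:,0]*o)[:2],z],st)[1],1)
    print(dx,"collar front",g(.014,.072),g(.014,.066),"foot",g(.009,.072))
E
```

```text
[ 0.43370946 -0.31107222  0.10865099] [-0.54640207  0.57099259 -0.68158505] [0.0693301  0.16080779 0.01303293] 31.066091136447096
hole in tool [ 0.00349498 -0.00038674  0.04265065]
side 0.79 rows 386 415 cols 264 279
(386, np.int64(267), np.int64(268)) (389, np.int64(267), np.int64(273)) (392, np.int64(267), np.int64(273)) (395, np.int64(267), np.int64(274)) (398, np.int64(268), np.int64(275)) (401, np.int64(268), np.int64(278)) (404, np.int64(269), np.int64(279)) (407, np.int64(269), np.int64(278)) (410, np.int64(269), np.int64(277)) (413, np.int64(264), np.int64(274)) 
wrist 0.77 rows 248 348 cols 295 346
top row 248 [(248, np.int64(1)), (253, np.int64(27)), (258, np.int64(41)), (263, np.int64(45)), (268, np.int64(49)), (273, np.int64(51)), (278, np.int64(51)), (283, np.int64(50)), (288, np.int64(45)), (293, np.int64(40)), (298, np.int64(40)), (303, np.int64(40)), (308, np.int64(42)), (313, np.int64(44)), (318, np.int64(44)), (323, np.int64(46)), (328, np.int64(48)), (333, np.int64(50)), (338, np.int64(50)), (343, np.int64(49))]
0 collar front 256.3 252.7 foot 265.7
0.003 collar front 250.6 247.1 foot 260.0
0.006 collar front 244.8 241.5 foot 254.4
0.009 collar front 239.0 235.8 foot 248.6
```

Call:
arm_command(moves="0.004 0 0 0 0.3; 0.0085 0 0 0 0.3; 0.0085 0 0 0 0.3; 0.0085 0 0 0 1; 0.0085 0 0 0 1; 0.0085 0 0 0 1; 0.0085 0 0 0 1; 0.0085 0 0 0 1")

```text
time: 25.1
tool_pos: [0.4413, -0.3149, 0.1086]
eef_rot: [3.142, 0.0, -0.466]
ft_force: [-0.4, 0.3, -1.3]
gripper_width: 0.198
```

Call:
arm_command(moves="0 0 -0.006 0 1; 0 0 -0.012 0 1; 0 0 -0.018 0 1; 0 0 -0.024 0 1; 0 0 -0.03 0 1; 0 0 -0.035 0 1; 0 0 -0.035 0 1; -0.004 0 -0.035 0 1")

```text
time: 26.1
tool_pos: [0.4386, -0.3136, 0.1438]
eef_rot: [3.141, -0.002, -0.466]
ft_force: [5.4, -1.1, -3.6]
gripper_width: 0.2
```

Call:
arm_command(moves="-0.004 0 0 0 1; -0.008 0 0 0 1; -0.012 0 0 0 1; -0.016 0 0 0 1; -0.02 0 0 0 1; -0.024 0 0 0 1; -0.028 0 0 0 1; -0.03 0 0 0 1")

```text
time: 27.1
tool_pos: [0.4137, -0.301, 0.1443]
eef_rot: [3.142, -0.007, -0.467]
ft_force: [6.7, -0.7, -3.8]
gripper_width: 0.201
```

```bash
python3 tr.py
```

```text
[ 0.41372414 -0.3009861   0.14432619] [ 6.70025168 -0.6556877  -3.78279234] [-0.20291656 -1.63284836  0.04117562] 17.68692490799914
hole in tool [ 0.02534611 -0.00038301  0.07849961]
side 0.89 rows 356 413 cols 248 274
(356, np.int64(249), np.int64(251)) (359, np.int64(249), np.int64(253)) (362, np.int64(250), np.int64(254)) (365, np.int64(250), np.int64(255)) (368, np.int64(251), np.int64(257)) (371, np.int64(251), np.int64(258)) (374, np.int64(251), np.int64(260)) (377, np.int64(252), np.int64(263)) (380, np.int64(252), np.int64(267)) (383, np.int64(253), np.int64(268)) (386, np.int64(251), np.int64(268)) (389, np.int64(248), np.int64(267)) (392, np.int64(249), np.int64(267)) (395, np.int64(252), np.int64(269)) (398, np.int64(257), np.int64(270)) (401, np.int64(259), np.int64(272)) (404, np.int64(260), np.int64(273)) (407, np.int64(261), np.int64(274)) (410, np.int64(263), np.int64(273)) (413, np.int64(267), np.int64(269)) 
wrist 0.74 rows 206 348 cols 295 349
top row 206 [(206, np.int64(5)), (211, np.int64(21)), (216, np.int64(24)), (221, np.int64(25)), (226, np.int64(26)), (231, np.int64(26)), (236, np.int64(33)), (241, np.int64(43)), (246, np.int64(47)), (251, np.int64(52)), (256, np.int64(54)), (261, np.int64(53)), (266, np.int64(50)), (271, np.int64(45)), (276, np.int64(37)), (281, np.int64(37)), (286, np.int64(38)), (291, np.int64(38)), (296, np.int64(40)), (301, np.int64(40)), (306, np.int64(40)), (311, np.int64(42)), (316, np.int64(42)), (321, np.int64(42)), (326, np.int64(44)), (331, np.int64(44)), (336, np.int64(46)), (341, np.int64(46)), (346, np.int64(46))]
```

Call:
arm_command(moves="-0.002 0 0 0 1; -0.004 0 0 0 1; -0.006 0 0 0 1; -0.007 0 0 0 1; -0.007 0 0 0 1; -0.007 0 -0.01 0 1; -0.007 0 -0.03 0 1; -0.007 0 -0.06 0 1")

```text
time: 28.3
tool_pos: [0.4033, -0.2953, 0.2034]
eef_rot: [-3.141, 0.004, -0.466]
ft_force: [0.9, -0.0, -1.6]
gripper_width: 0.203
```

Call:
arm_command(moves="0 0 -0.03 0 1; 0 0 -0.03 0 1; 0 0 -0.03 0 1; 0 0 -0.03 0 1; 0 0 -0.03 0 1; 0 0 -0.03 0 1; 0 0 -0.03 0 1; 0 0 -0.03 0 1")

```text
time: 29.3
tool_pos: [0.4047, -0.2965, 0.2336]
eef_rot: [3.141, 0.0, -0.466]
ft_force: [0.7, 0.4, -0.7]
gripper_width: 0.202
```

```bash
cat > fit2.py <<'E'
from h import *
from scipy.optimize import least_squares
st=manip.state();R=Ro.from_euler("xyz",st["eef_rot"]).as_matrix()
print(st["time"],st["tool_pos"],np.degrees(st["eef_rot"]),st["ft_force"],st["gripper_width"]*88)
C={}
for n in ("side","wrist"):
    im=manip.read_camera(n);cv2.imwrite(f"pics/{n}_{st['time']:.2f}.png",im[...,::-1])
    C[n]=manip.trace("probe_grip",n)[0]["region"]
def ring(th,dx,L0,h,rad):
    n=R@[np.cos(th),0,-np.sin(th)];b=R[:,1];c=axis(st,th,(L0-h)/1000,dx/1000)
    return [c+rad/1000*(n*np.cos(a)+b*np.sin(a)) for a in np.linspace(0,2*np.pi,16)]
parts=[(0,5,3.7),(5,12,3.7),(12,55,8),(55,61,14),(61,90,9)]
def mask(th,dx,L0,n):
    m=np.zeros((480,640),np.uint8)
    for lo,hi,r in parts:
        p=np.array([project(n,q,st) for q in ring(th,dx,L0,lo,r)+ring(th,dx,L0,hi,r)])
        cv2.fillConvexPoly(m,np.round(cv2.convexHull((p*16).astype(np.float32))).astype(np.int32),1,shift=4)
    return m>0
# compare only the part below the fingertips (rows holding collar, barrel, tip)
def iou(p,ns=("side","wrist")):
    s=0
    for n in ns:
        m=mask(*p,n);c=C[n].copy()
        v=project(n,axis(st,p[0],.026,p[1]/1000),st)[1]
        cut=slice(int(v)+2,None) if n=="side" else slice(0,int(v)-2)
        a,b=m[cut],c[cut];s+=(a&b).sum()/max((a|b).sum(),1)
    return s/len(ns)
import itertools
for ns in (("side","wrist"),("side",),("wrist",)):
    best=max(((iou((np.radians(t),d,L),ns),t,d,L) for t in range(8,30,1) for d in range(-6,13,1) for L in ((93,95,97) if len(ns)==2 else (95,))))
    print(ns,best,"tip",axis(st,np.radians(best[1]),best[3]/1000,best[2]/1000))
E
python3 fit2.py
```

```text
29.3 [ 0.40471652 -0.29645588  0.23364399] [ 1.79994561e+02  4.15957151e-03 -2.67165953e+01] [ 0.70036567  0.37645034 -0.66184546] 17.75068880558599Traceback (most recent call last):
  File "fit2.py", line 30, in <module>
    best=max(((iou((np.radians(t),d,L),ns),t,d,L) for t in range(8,30,1) for d in range(-6,13,1) for L in ((93,95,97) if len(ns)==2 else (95,))))
  File "fit2.py", line 30, in <genexpr>
    best=max(((iou((np.radians(t),d,L),ns),t,d,L) for t in range(8,30,1) for d in range(-6,13,1) for L in ((93,95,97) if len(ns)==2 else (95,))))
               ~~~^^^^^^^^^^^^^^^^^^^^^^^^
  File "fit2.py", line 23, in iou
    m=mask(*p,n);c=C[n].copy()
  File "fit2.py", line 16, in mask
    p=np.array([project(n,q,st) for q in ring(th,dx,L0,lo,r)+ring(th,dx,L0,hi,r)])
                ~~~~~~~^^^^^^^^
  File "h.py", line 20, in project
    m=manip.camera_model(n);K=np.array(m["camera_matrix"])
ValueError: time passes only in moves, steps and waits
```

```bash
sed -i 's/manip.camera_model(n)/cam(n)/' h.py; sed -i '3a import functools\n@functools.cache\ndef cam(n): return manip.camera_model(n)' h.py; python3 fit2.py
```

```text
29.5 [ 0.40472038 -0.29648895  0.23373357] [ 1.79990977e+02 -5.74352767e-03 -2.67181202e+01] [-0.81498859 -0.50978407 -1.37505923] 17.584406565278087
('side', 'wrist') (np.float64(0.936881451825861), 17, 6, 93) tip [ 0.43436889 -0.31142855  0.14180056]
('side',) (np.float64(0.9110787172011662), 18, 5, 95) tip [ 0.43541046 -0.31195307  0.14038665]
('wrist',) (np.float64(0.9582831929402327), 16, 6, 95) tip [ 0.43347122 -0.31097714  0.13941694]
```

The tilt is again about 17° unloaded, and the handle is well inside the pads (about 6 mm off centre). It springs back by about 3°, so I make one more push, about 6 mm past the last.

Call:
arm_command(moves="0.006 0 0.04 0 1; 0.006 0 0.075 0 1; 0.006 0 0.089 0 1; 0.003 0 0.089 0 1; 0 0 0.089 0 1; -0.002 0 0.089 0 1; -0.004 0 0.089 0 1; -0.006 0 0.089 0 1")

```text
time: 30.7
tool_pos: [0.4017, -0.2953, 0.1467]
eef_rot: [3.141, -0.007, -0.467]
ft_force: [5.2, -1.7, -2.8]
gripper_width: 0.202
```

Call:
arm_command(moves="-0.0005 0 0 0 1; -0.0005 0 0 0 1; -0.0005 0 -0.01 0 1; -0.0005 0 -0.03 0 1; -0.0005 0 -0.06 0 1; -0.0005 0 -0.089 0 1; -0.0005 0 -0.089 0 1; -0.0005 0 -0.089 0 1")

```text
time: 31.7
tool_pos: [0.3982, -0.2931, 0.2335]
eef_rot: [3.141, 0.001, -0.466]
ft_force: [-0.2, 0.1, -1.6]
gripper_width: 0.201
```

```bash
python3 fit2.py
```

```text
31.7 [ 0.39818313 -0.29308444  0.23345286] [ 1.79991486e+02  4.74070070e-02 -2.67179475e+01] [-0.17471037  0.11554138 -1.55465469] 17.714018883908583
('side', 'wrist') (np.float64(0.937334905413743), 20, 7, 95) tip [ 0.43338414 -0.31081787  0.14114942]
('side',) (np.float64(0.9299719887955182), 21, 6, 95) tip [ 0.4338786  -0.31106666  0.14172962]
('wrist',) (np.float64(0.9469924812030075), 20, 7, 95) tip [ 0.43338414 -0.31081787  0.14114942]
```

Fit: tilt 20°, offset 7 mm. Next I go over the spot, turning the tool to the box's heading.

Call:
arm_command(moves="-0.012 -0.042 0 -2 1; -0.025 -0.085 0 -4 1; -0.038 -0.13 0 -6 1; -0.05 -0.172 0 -8 1; -0.062 -0.214 0 -10 1; -0.074 -0.252 0.01 -11.4 1; -0.0825 -0.282 0.025 -11.4 1; -0.0825 -0.282 0.033 -11.4 1")

```text
time: 32.9
tool_pos: [0.4513, -0.0029, 0.1994]
eef_rot: [3.142, 0.002, -0.264]
ft_force: [-0.1, -0.7, -2.1]
gripper_width: 0.2
```

Call:
arm_command(moves="0 0 0 0 1; 0 0 0 0 1; 0 0 0 0 1; 0 0 0.005 0 1; 0 0 0.015 0 1; 0 0 0.025 0 1; 0 0 0.025 0 1; 0 0 0.025 0 1")

```text
time: 33.9
tool_pos: [0.452, -0.0045, 0.1755]
eef_rot: [3.141, 0.0, -0.267]
ft_force: [-0.4, -0.8, -0.3]
gripper_width: 0.2
```

```bash
python3 fit2.py; cat > spot.py <<'E'
from h import *
import glob,sys
st=manip.state();R=Ro.from_euler("xyz",st["eef_rot"]).as_matrix()
S=np.array([.496,-.0165,.044])
print("spot in tool (nominal)",R.T@(S-st["tool_pos"]))
for n in ("wrist","side","top"):
    im=manip.read_camera(n);cv2.imwrite(f"pics/{n}_s{st['time']:.2f}.png",im[...,::-1]);u,v=project(n,S,st)
    try:
        s=redspot(im,(v,u),15);print(n,"pred",np.round((v,u),1),"seen",s, at_z(n,s[0],s[1],.044,st))
    except Exception as e: print(n,e)
E
python3 spot.py
```

```text
33.9 [ 0.45196824 -0.00449995  0.17552224] [ 1.79993988e+02  2.49177796e-02 -1.53102731e+01] [-0.41254327 -0.78644635 -0.28490024] 17.557083523950826
('side', 'wrist') (np.float64(0.8964846179263002), 19, 9, 93) tip [ 0.48981144 -0.01486986  0.08457194]
('side',) (np.float64(0.81875), 21, 5, 95) tip [ 0.48958648 -0.01480836  0.08381512]
('wrist',) (np.float64(0.9652855543113102), 20, 7, 95) tip [ 0.49001732 -0.01492637  0.08323427]
spot in tool (nominal) [ 4.52668674e-02 -5.75519796e-05  1.31944483e-01]
wrist pred [175.1 321.3] seen (np.float64(175.3574297188755), np.float64(321.89156626506025), 249) [ 0.49572611 -0.01690346  0.044     ]
side pred [281.6 290.9] seen (np.float64(281.0), np.float64(291.0), 13) [ 0.49637436 -0.01472563  0.044     ]
top pred [260.2 335.2] seen (np.float64(nan), np.float64(nan), 0) [nan nan nan]h.py:34: RuntimeWarning: Mean of empty slice.
  y,x=np.nonzero(m);return y.mean()+r0,x.mean()+c0,len(y)
  ret = ret.dtype.type(ret / rcount)
```

The tip is about 6 mm short of the spot along tool x and 40 mm above it. The wrist sees the spot at (0.4957, -0.0169), within 0.5 mm of nominal. I come down and then go in along the face's normal.

Call:
arm_command(moves="0 0 0.008 0 1; 0.001 0 0.016 0 1; 0.0025 0 0.024 0 1; 0.0035 0 0.031 0 1; 0.0044 0 0.0358 0 1; 0.0044 0 0.0358 0 1; 0.0044 0 0.0358 0 1; 0.0044 0 0.0358 0 1")

```text
time: 35.25
tool_pos: [0.4564, -0.0058, 0.1401]
eef_rot: [3.142, -0.001, -0.267]
ft_force: [-0.1, -0.4, -1.8]
gripper_width: 0.2
```

```bash
cat > ft.py <<'E'
from h import *
F=[]
for i in range(8):
    s=manip.state();F.append(np.r_[s["ft_force"],s["moment"],s["tool_pos"]]);
    im=manip.read_camera("wrist")
F=np.array(F);print(s["time"],np.round(F.mean(0),4),np.round(F[:,:3].std(0)/8**.5,2));cv2.imwrite(f"pics/f_{s['time']:.2f}.png",im[...,::-1])
n=np.array([-.3298,.0905,.9397]);print("along normal",F[:,:3].mean(0)@n)
R=Ro.from_euler("xyz",s["eef_rot"]).as_matrix();print("spot in tool",R.T@(np.array([.496,-.0165,.044])-F[:,6:].mean(0)),np.degrees(s["eef_rot"]))
E
python3 ft.py
```

```text
35.6 [ 0.0031 -0.0697 -1.1099  0.0209  0.171  -0.0159  0.4563 -0.0057  0.14  ] [0.13 0.13 0.23]
along normal -1.0502553442880662
spot in tool [ 0.04107686 -0.00010617  0.09604498] [ 1.79993845e+02 -5.55527483e-03 -1.53161421e+01]
```

Call:
arm_command(moves="0.0005 0 0.0014 0 1; 0.001 0 0.0028 0 1; 0.0015 0 0.0042 0 1; 0.002 0 0.0056 0 1; 0.002 0 0.0056 0 1; 0.002 0 0.0056 0 1; 0.002 0 0.0056 0 1; 0.002 0 0.0056 0 1")

```text
time: 36.65
tool_pos: [0.4581, -0.0062, 0.1343]
eef_rot: [3.142, -0.0, -0.267]
ft_force: [-1.3, 0.2, 0.5]
gripper_width: 0.197
```

```bash
python3 ft.py
```

```text
37.0 [-0.5506  0.3208  0.3381  0.0516  0.2317  0.0172  0.4582 -0.0063  0.1343] [0.22 0.07 0.17]
along normal 0.5283474697043764
spot in tool [ 0.03921186 -0.00013146  0.09028246] [ 1.79995357e+02  9.93990240e-04 -1.53198084e+01]
```

The push rose by 1.6 N, so the tip is in about 2.5 mm. About 2.6 mm more to go.

Call:
arm_command(moves="0.0002 0 0.0006 0 1; 0.0004 0 0.0012 0 1; 0.0006 0 0.0018 0 1; 0.0009 0 0.0025 0 1; 0.0009 0 0.0025 0 1; 0.0009 0 0.0025 0 1; 0.0009 0 0.0025 0 1; 0.0009 0 0.0025 0 1")

```text
time: 38.05
tool_pos: [0.459, -0.0065, 0.1318]
eef_rot: [3.141, 0.0, -0.267]
ft_force: [-0.3, 0.7, 0.0]
gripper_width: 0.202
```

```bash
python3 ft.py; sed -i 's/^parts=.*/parts=[(5,12,3.7),(12,55,8),(55,61,14),(61,90,9)]/' fit2.py; python3 fit2.py; python3 - <<'E'
from h import *
st=manip.state()
a=cv2.imread(sorted(__import__("glob").glob("pics/f_3*.png"))[-1])[150:290,270:375]
s=manip.read_camera("side");u,v=map(int,project("side",[.49,-.015,.07],st));print(u,v)
b=s[v-70:v+70,u-50:u+50,::-1]
cv2.imwrite("pics/fin.png",cv2.resize(np.hstack([a,b]),None,fx=3.8,fy=3.8,interpolation=cv2.INTER_CUBIC))
E
```

```text
38.4 [-0.7054  0.5762  0.9945  0.0803  0.2872 -0.0164  0.459  -0.0065  0.1318] [0.08 0.14 0.22]
along normal 1.2192917271404058
spot in tool [ 0.03830497 -0.00012155  0.0877701 ] [ 1.79994789e+02  2.37818272e-03 -1.53171272e+01]
38.45 [ 0.45901578 -0.00648965  0.13174994] [ 1.79993423e+02  3.81105173e-03 -1.53173484e+01] [-0.71563922  1.09833698  0.7430268 ] 17.432749188522365
('side', 'wrist') (np.float64(0.9443469785575049), 20, 8, 93) tip [ 0.49740104 -0.01701392  0.04135587]
('side',) (np.float64(0.8924731182795699), 20, 7, 95) tip [ 0.49709612 -0.01693063  0.03947651]
('wrist',) (np.float64(0.9702672186676703), 20, 7, 95) tip [ 0.49709612 -0.01693063  0.03947651]
287 271
```

View pics/fin.png

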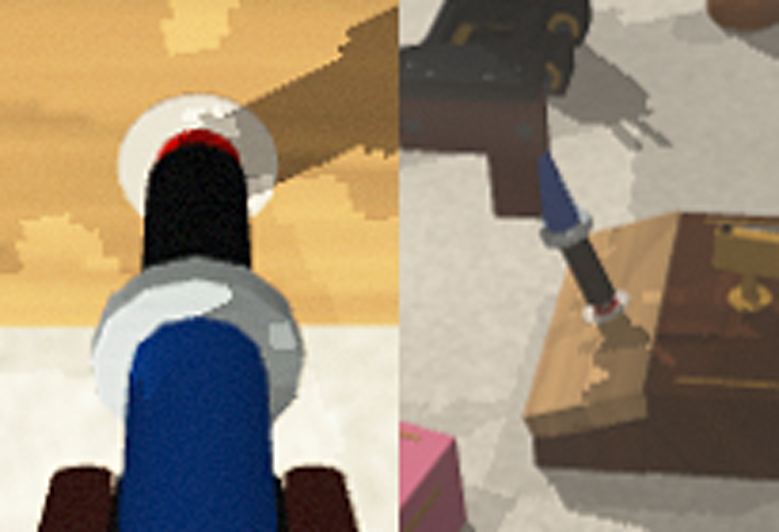

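The last picture shows the tip standing on the red spot inside the white ring, with the probe square to the face. The force rise of 2.3 N gives about 4.5 mm, and the geometry gives about 5 mm. I hand in.

```bash
python3 -c "
from rig import manip
print(manip.sign_off())"
```

```text
the job is handed in; nothing more can be done
None
```

I wound the music box to its stop, then pressed the probe on the red spot. The arm was still holding it there when I handed in at about 38.5 s.

- **Winding:** I turned the key in one steady grip, not in several part-turns. The turning moment rose to 0.41 N·m at the stop. A close look after release put the blade at about 190° (3.31 rad), against the stop at 3.3 rad.
- **Tilting the probe:** The hand can only point straight down, so I leaned the probe about 20° in the grip by levering its lower end in the stand hole. On the first try the handle crept towards the edge of the pads, so I put the probe back upright, gripped it again and repeated. The handle still sits about 7 mm off the middle of the pads. The grip held at about 17.5 mm opening.
- **Pressing:** The two cameras together gave a 20° lean in line with the box. By camera geometry the tip is about 0.5 mm from the spot's centre. The force rise of 2.3 ± 0.3 N means the tip is pushed in about 4.5 mm, against about 5 mm from the geometry.
- **Disagreements:** My early reading of how far the probe was off-centre in the jaws was about 5 mm out. Across the tilted-probe checks the two camera fits differed by up to 2° in tilt. In the last fit both gave 20°.
- **Rest of the scene:** I did not touch anything else. I did not take a final picture of the whole table.

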